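# Right the fallen honey jar and hold the scale's recessed tare button

### The arm

A 6-joint arm with a two-finger parallel gripper is mounted at the origin on the work surface. World frame = base frame: x ahead of the robot, y to its left, z up, the work surface at z = 0. Lengths are in m, angles in rad, forces in N, time in s.
With the tool pointing down it reaches from about 0.225 to 0.875 m from the base axis. Payload 3.4 kg.
Tool frame: the origin (TCP) lies at the very end of the fingers, on their centre line; the grasp point (between the pads) lies 19 mm behind it; z points along the fingers, y is the direction in which the jaws open and shut (so a half turn about z gives the same grasp; the last joint's range is limited). The gripper opens to 85 mm and grips with 20 to 120 N. Pads are 22 mm wide; open, the fingers measure 114 mm over their backs; the gripper's body (76 mm by 85 mm) begins 54 mm behind the grasp point. The pads swing forward as they close: fully open they stand 13 mm farther back than shut.
Start: joints at [-1.29, 0.276, 1.505, -0, 1.361, -0.121], TCP at [0.225, -0.529, 0.231] pointing down, gripper open.
Joint ranges: [-2.89, 2.89], [-0.75, 2.08], [0.22, 2.7], [-1.18, 4.32], [0.11, 2.71], [-2.7, 2.7]. Speed limits (rad/s): [2.57, 2.57, 3.14, 3.14, 3.14, 3.14].

### API

Orientations are given as a unit quaternion [w, x, y, z].
In Python, from rig import manip gives the robot as it stands. The module is installed in compiled form; this text tells all that it offers.
- The arm moves only by the tool carry_out, never from a script. Its argument "moves" is one flat list of numbers, 5 for each row, row after row: the opening in per cent of the stroke, from 0 (shut) to 100 (fully open), then the shift along the world's x, y, z in cm, then the turn about the world's z in rad. A call has exactly 10 rows; each row shifts and turns the commanded pose from where the row before left it; what a row does not reach is not made up. A row lasts 1/10 s, in which the tool goes at most 50 mm and 8.59 degrees, less where a joint would pass 70% of its speed; a pose out of reach is approached as far as the arm can. A call is refused whole if a number of a shift passes 5 or a number of a turn 0.15, either way. A call with a gripper value outside its range is refused whole. The fingers move at their own pace and stop on an object; "squeeze" is the grip in N (left out, the last holds). Time passes only in rows, so rows that do not move let the fingers close, or fill a call up. It gives the time, the measured TCP pose, the force and the opening at its end, in the units of the state.
- manip.get_state(): the state, without advancing time (a new reading comes with each control period).
- manip.get_image(name): name is "scene" or "side" or "wrist"; returns the picture (384x512x3 uint8, red, green, blue); there is no depth.
- manip.camera_info(name): a dict with "fov_y" (degrees; the focal length in pixels is half the picture's height over the tangent of half this angle, whatever the lens; pixels are square), "cx", "cy" (the principal point, pixels), "rvec" (rotation vector, rad) and "tvec" (3), from world to camera coordinates, as OpenCV has them; the wrist camera has in their place "hand_eye" (4x4, takes a point from camera to tool coordinates, whose origin is the TCP and whose axes are the flange's). Camera axes: x right, y down, z forward; pixel columns grow to the right and rows downward; lengths in m; the calibration is good to about 2 mm. A picture is of the moment at which its call begins: read the wrist's pose just before it. camera_info takes no time and is no camera call.
- manip.sign_off(): hands the job in, once; it reports no verdict.
The state is a dict: "clock": time; "qpos": joint angles; "qd": joint speeds; "effort": joint torques, N m; "position": TCP position; "ee_rot": TCP orientation; "contact_force": force on the tool from outside, world axes, zero at the start; "moment": the same for the moment, N m; "width": finger opening in m.
Only numpy, scipy, OpenCV 4.12 (cv2) and the standard library are available. Lean on these libraries where they do the work, as an engineer would, in place of code of your own. Each camera call takes 0.05 s, during which the arm holds its last target. There are 200 camera calls.

### The job

The empty square honey jar has toppled on the filling scale: stand it upright on the weighing plate, let go of it, then take the wooden-handled probe pin out of its stand and with it press the tare button, which sits deep in the round hole of the scale's white pod, all the way down. Finish while still gripping the pin and holding the button fully down, with the jar standing on the plate. Leave the button in the square hole unpressed and do not shift the other things on the table.

Things in the scene. Friction and masses are not known exactly. Their poses are not given: they have to be found in the camera images.
- jar: empty open amber glass jar, about 0.19 kg: square body 50 x 50 mm and 78 mm tall, then a round neck 42 mm across up to 95 mm. Origin: centre of its underside; z runs along the jar to its mouth. It starts lying on one flat side on the weighing plate, mouth roughly towards the robot's left (+y), away from the pod, so that its origin is 25 mm above the plate
- scale: low jar scale fixed on the table, 170 mm (x) by 300 mm (y). Origin on the table under its centre; z up. On its +y half (robot's left) the bare metal weighing plate, on its -y half a white pod 150 (x) x 85 (y) mm with its flat top 60 mm above the table and two holes in it
- plate (a point): centre of the top of the weighing plate, 45 mm above the table; axes as the scale's; the plate is 170 mm (x) by 150 mm (y), flat without a rim
- tare_hole (a point): centre of the mouth of the ROUND hole (21 mm across, upright) in the pod's top, 60 mm above the table, the one nearer the robot. The round black tare button (16 mm across) lies at its bottom, its top 28 mm below the mouth
- cal_hole (a point): centre of the mouth of the SQUARE hole (20 mm wide) in the pod's top, 65 mm further along the scale's +x; a square button lies 28 mm deep in it and must not be pressed
- tare (a joint): travel of the tare button in m: 0 up, 0.006 fully down (a hard stop); a spring that takes 1.2 N to start and 4.8 N fully down, and comes back up when released
- cal (a joint): travel of the button in the square hole in m, same kind of spring button; leave it at 0
- pin: probe pin, 45 g, 120 mm long: a steel shaft 8 mm thick and 60 mm long below, a round wooden handle 18 mm thick and 60 mm long above. Origin at the tip of the shaft (lower end); z runs up to the handle. It starts upright in the stand, shaft in the hole, handle resting on the stand's top: the handle spans heights 65 to 125 mm above the table
- pin_tip (a point): the free end of the pin's shaft (same point as the pin's origin)
- pin_stand: black block fixed on the table, 62 x 62 mm and 65 mm tall, with one upright hole 13 mm across through its centre; origin at the centre of its underside. It stands to the right or to the left of the scale, the other side being taken by the crock
- crock: bystander: open white ceramic cup, 80 mm across and 90 mm tall, origin at the centre of its underside
- jar_b: bystander: closed round jar with a steel lid, 66 mm across and 100 mm tall, beyond the scale, origin at the centre of its underside
- jar_c: bystander: a second such round jar, beyond the scale
- cap: bystander: flat steel jar lid, 52 mm across and 12 mm tall, on the table between robot and scale, origin at the centre of its underside
- spatula: bystander: spatula lying on the table far to the right
- brush: bystander: brush lying on the table far to the left
Not all that is in view belongs to the job. What is shaped like the jar but blue, red or turquoise is not meant.

How it is judged:
By the outcome, as a careful person would: the job done as asked, in the order asked, and still so for the second after the job is handed in, while the arm keeps its last pose, push and grip.
It also fails if it takes over 61 s, if anything falls off the work surface, if the arm or the gripper's body presses on something with over 40 N, if the wrist force passes 120 N, or if a joint passes its speed limit or range.

## Working session

There is one attempt and no reset: what is moved stays moved. The work goes in short steps, Python scripts to look and compute and a tool call to move; the robot and the scene stay as the last step left them, time stands still between calls to the robot, and variables do not carry over. Pictures are saved under pics/ and viewed, about 8 in all and at most 12, crops included, and the job is handed in when it is done.

Besides the shell and the picture viewer there is one more tool, called as name(argument=value, ...), one argument or row to a line, values as JSON. carry_out: Moves the arm, as the interface text tells. Its arguments: {"type":"object","properties":{"moves":{"type":"array","items":{"type":"number"}},"squeeze":{"type":"number"}},"required":["moves"]}

```bash
mkdir -p pics
cat > h.py <<'E'
import numpy as np, cv2
from rig import manip
def cam(n, st=None):
    i=manip.camera_info(n); f=192/np.tan(np.radians(i["fov_y"])/2)
    K=np.array([[f,0,i["cx"]],[0,f,i["cy"]],[0,0,1]])
    if n=="wrist":
        from scipy.spatial.transform import Rotation as R
        st=st or manip.get_state(); T=np.eye(4); q=st["ee_rot"]
        T[:3,:3]=R.from_quat([q[1],q[2],q[3],q[0]]).as_matrix(); T[:3,3]=st["position"]
        W=np.linalg.inv(T@np.array(i["hand_eye"]))
    else:
        W=np.eye(4); W[:3,:3]=cv2.Rodrigues(np.array(i["rvec"],float))[0]; W[:3,3]=np.ravel(i["tvec"])
    return K,W
def ray(c,u,v):
    K,W=c; d=W[:3,:3].T@np.linalg.inv(K)@[u,v,1]; return -W[:3,:3].T@W[:3,3],d
def onz(c,u,v,z):
    o,d=ray(c,u,v); return o+d*(z-o[2])/d[2]
def proj(c,p):
    K,W=c; q=K@(W[:3,:3]@np.array(p)+W[:3,3]); return q[:2]/q[2]
E
python3 - <<'E'
from h import *
print(manip.get_state())
a=[]
for n in("scene","side"):
    im=manip.get_image(n); cv2.imwrite(f"pics/{n}0.png",im[...,::-1]); a.append(im); print(n,manip.camera_info(n))
print(manip.camera_info("wrist"))
for n,im in zip(("s","d"),a): cv2.imwrite(f"pics/{n}big.png",cv2.resize(im,(800,600),interpolation=cv2.INTER_CUBIC)[...,::-1])
E
```

```text
{'clock': 0.0, 'qpos': array([-1.29001814e+00,  2.76609159e-01,  1.50617025e+00, -1.36525759e-05,
        1.36067725e+00, -1.21018410e-01]), 'qd': array([ 0.0013054 , -0.00013235, -0.00263486,  0.00020264,  0.00027588,
       -0.00156952]), 'effort': array([-9.16288154e-04, -4.16783845e+01, -2.45808131e+01, -1.68753236e-04,
        1.11560914e-02,  4.72215078e-06]), 'position': array([ 0.22469711, -0.52869375,  0.23041684]), 'ee_rot': array([-9.28498992e-04,  9.79887007e-01,  1.99550959e-01, -8.10227262e-05]), 'contact_force': array([-0.17304021, -0.09491684,  0.16510057]), 'moment': array([0.0051334 , 0.00461837, 0.04655824]), 'width': 0.08543196899432505}
scene {'fov_y': 48.52312736092567, 'cx': 256.3266370465942, 'cy': 190.4554254535198, 'rvec': array([ 1.37487978,  2.27649296, -0.80583415]), 'tvec': array([ 0.26688725, -0.3269484 ,  1.53864635])}
side {'fov_y': 49.98049244495405, 'cx': 256.3579484414345, 'cy': 197.67779612157153, 'rvec': array([ 0.72251494, -2.58513066,  1.16476432]), 'tvec': array([0.51902698, 0.24406194, 0.89063374])}
{'fov_y': 66.13404144690007, 'cx': 256.9701968796377, 'cy': 190.47047982094517, 'hand_eye': array([[ 1.01445214e-04, -9.48124565e-01, -3.17899038e-01,
         7.99287866e-02],
       [ 9.99999811e-01,  2.88766073e-04, -5.42124989e-04,
        -9.45128518e-04],
       [ 6.05800476e-04, -3.17898923e-01,  9.48124416e-01,
        -1.42643947e-01],
       [ 0.00000000e+00,  0.00000000e+00,  0.00000000e+00,
         1.00000000e+00]])}
```

View pics/sbig.png

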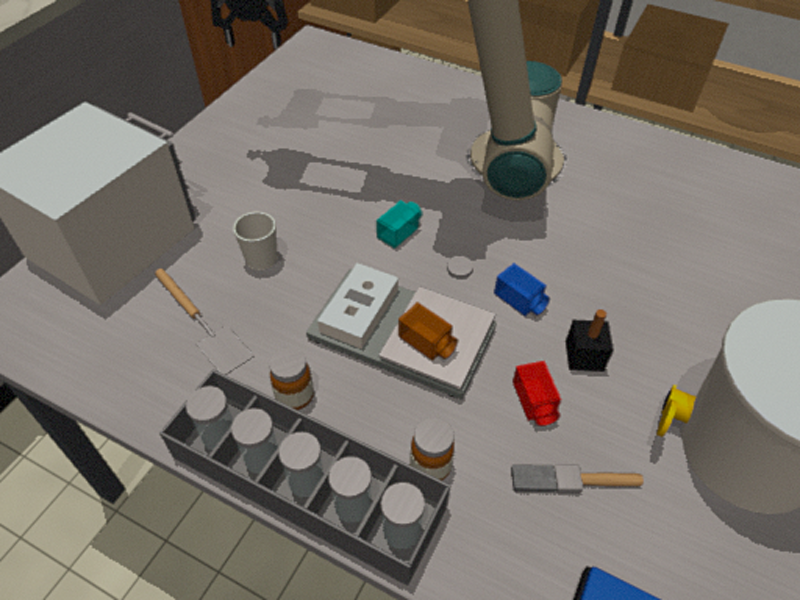

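View pics/dbig.png

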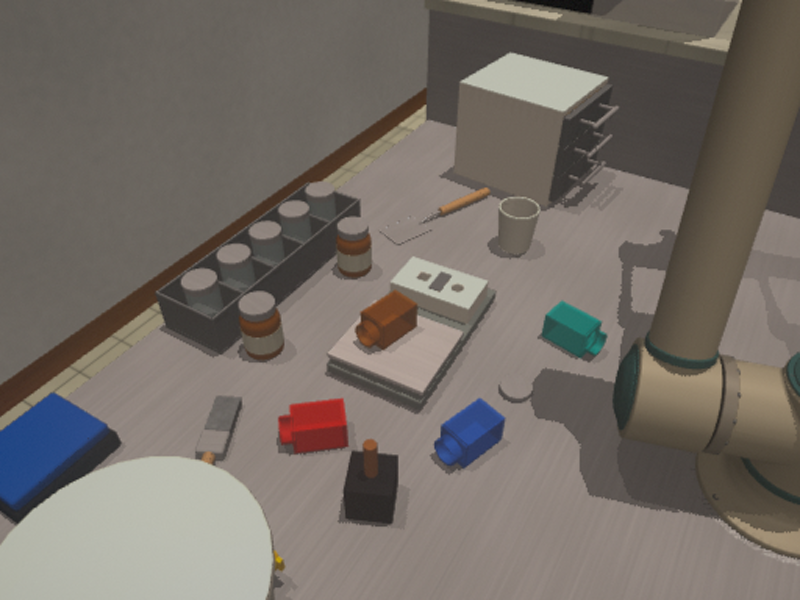

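Both views agree (800x600 scale). In the scene view the amber jar is lying at (428,331) with its mouth at (445,345). The round hole is at (368,285), the square hole at (351,311), and the pin handle runs from (596,333) to (600,315) in the black stand. Next I turn these into positions.

Run:
```python
from h import *
s=cam("scene"); d=cam("side"); k=1/1.5625
def P(n,c,u,v,z): print(n,np.round(onz(c,u*k,v*k,z),4))
P("round s",s,368,285,.06);P("round d",d,457,288,.06)
P("sq s",s,351,311,.06);P("sq d",d,424,277,.06)
P("pintop s",s,600,313,.125);P("pintop d",d,370,442,.125)
P("stand top",s,592,330,.065)
for q in[(496,319),(461,387),(381,347),(414,288)]:P("plate s",s,*q,.045)
im={n:cv2.imread(f"pics/{n}0.png") for n in("scene","side")}
for n,c in(("scene",s),("side",d)):
    hsv=cv2.cvtColor(im[n],cv2.COLOR_BGR2HSV)
    m=cv2.inRange(hsv,(5,150,60),(18,255,255))
    N,l,st,ce=cv2.connectedComponentsWithStats(m)
    for i in range(1,N):
        if st[i,4]>40:
            r=cv2.minAreaRect(np.argwhere(l==i)[:,::-1].astype(np.float32)); print(n,st[i],ce[i],r,np.round(onz(c,*ce[i],.07),4))
```

```text
round s [ 0.547  -0.0837  0.06  ]
round d [ 0.543  -0.0836  0.06  ]
sq s [ 0.6133 -0.0806  0.06  ]
sq d [ 0.6066 -0.0802  0.06  ]
pintop s [0.4687 0.3086 0.125 ]
pintop d [0.4656 0.3069 0.125 ]
stand top [0.4584 0.3065 0.065 ]
plate s [0.4983 0.1482 0.045 ]
plate s [0.6558 0.151  0.045 ]
plate s [ 0.6471 -0.0026  0.045 ]
plate s [ 0.5025 -0.0123  0.045 ]
scene [ 115    0   60   68 1990] [141.87286432  30.29798995] ((147.58824157714844, 27.352941513061523), (68.88011932373047, 51.41755676269531), 75.96376037597656) [ 0.0369 -0.7943  0.07  ]
scene [182   0  11  14  62] [186.90322581   5.67741935] ((187.0, 6.5), (13.0, 10.0), 90.0) [-0.2138 -0.747   0.07  ]
scene [255 194  37  36 833] [272.82232893 212.32292917] ((273.1153564453125, 212.576904296875), (39.66106414794922, 24.68415641784668), 33.690067291259766) [0.5987 0.0587 0.07  ]
scene [377 198  11  18 103] [381.73786408 206.97087379] ((381.862060546875, 206.84481811523438), (5.942250728607178, 18.012447357177734), 21.801406860351562) [0.4452 0.3092 0.07  ]
scene [173 234  25  18 185] [186.2        245.49189189] ((186.0424041748047, 
[... 241 characters left out ...]
27), 9.090276718139648) [0.8033 0.166  0.07  ]
side [216 152  20   7  52] [225.23076923 155.63461538] ((225.6292266845703, 155.32615661621094), (5.602472305297852, 19.081687927246094), 86.8201675415039) [ 0.764  -0.0865  0.07  ]
side [232 186  34  24 392] [248.68112245 197.17091837] ((248.65380859375, 197.23074340820312), (15.531603813171387, 30.785860061645508), 56.30992889404297) [0.6102 0.0321 0.07  ]
side [153 200  25  12  95] [165.91578947 206.8       ] ((165.57691955566406, 206.1154022216797), (9.302603721618652, 24.1867733001709), 82.87498474121094) [0.7673 0.1707 0.07  ]
side [230 205  13  16 136] [235.90441176 212.99264706] ((236.0, 212.5), (15.0, 12.0), 90.0) [0.606  0.0984 0.07  ]
```

carry_out(
  moves=[100,1.85,2.95,0.3,0.06,100,1.85,2.95,0.3,0.06,100,1.85,2.95,0.3,0.06,100,1.85,2.95,0.3,0.06,100,1.85,2.95,0.3,0.06,100,1.85,2.95,0.3,0.06,100,1.85,2.95,0.3,0.06,100,1.85,2.95,0.3,0.06,100,1.85,2.95,0.3,0.06,100,1.85,2.95,0.3,0.06],
  squeeze=20,
)

```text
clock: 1.1
position: [0.4102, -0.2328, 0.2611]
ee_rot: [-0.0, 0.877, 0.481, -0.0]
contact_force: [0.4, 0.2, 0.6]
width: 0.0853
```

carry_out(
  moves=[100,1.85,2.95,0,0.06,100,1.85,2.95,0,0.06,100,1.85,2.95,0,0.06,100,1.85,2.95,0,0.06,100,1.85,2.95,0,0.06,100,1.85,2.95,0,0.06,100,1.85,2.95,0,0.06,100,1.85,2.95,0,0.06,100,1.85,2.95,0,0.06,100,1.85,2.95,0,0.06],
)

```text
clock: 2.1
position: [0.5952, 0.0621, 0.2608]
ee_rot: [-0.0, 0.695, 0.719, -0.0]
contact_force: [-0.3, 0.0, -0.1]
width: 0.0857
```

Run:
```python
from h import *
st=manip.get_state(); print(st["position"],st["ee_rot"],st["qpos"])
im=manip.get_image("wrist"); cv2.imwrite("pics/w1.png",im[...,::-1]); cv2.imwrite("pics/w1b.png",cv2.resize(im,(800,600),interpolation=cv2.INTER_CUBIC)[...,::-1])
```

```text
[0.59520012 0.06209157 0.26079051] [-2.78302274e-04  6.95121830e-01  7.18891802e-01 -3.75208512e-04] [-1.21866981e-02  2.97766711e-01  1.40063816e+00 -1.65105601e-04
  1.44410763e+00 -4.57831641e-02]
```

View pics/w1b.png

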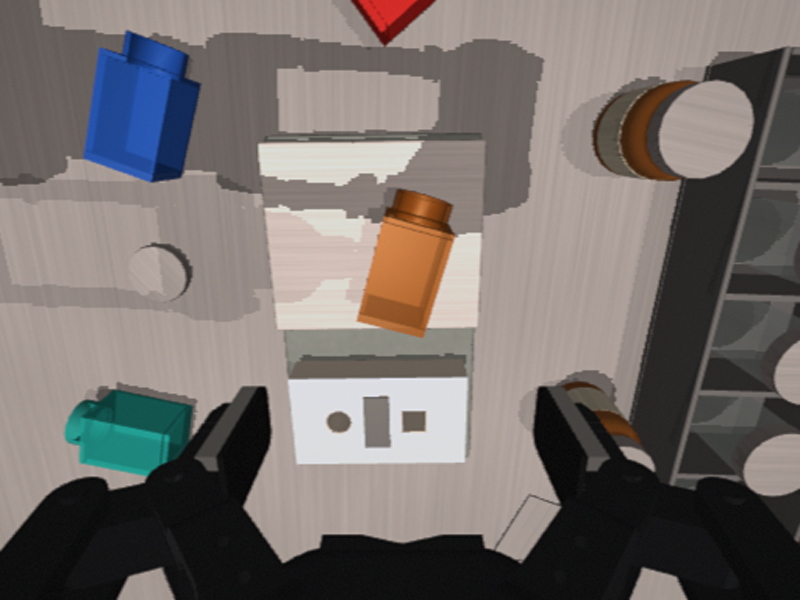

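The jar's top face has its base corners at (358,320) and (425,336), and its shoulder corners near (387,229) and (453,237). The round hole is at (339,422), the square hole at (413,422), and the plate corners are (258,143), (484,140), (478,327), (278,328).

Run:
```python
from h import *
w=cam("wrist"); k=1/1.5625
g=lambda u,v,z:onz(w,u*k,v*k,z)
b1,b2,s1,s2=g(358,320,.095),g(425,336,.095),g(387,229,.095),g(453,237,.095)
for n,p in zip("b1 b2 s1 s2".split(),(b1,b2,s1,s2)):print(n,p.round(4))
a=(s1+s2-b1-b2)/2; yaw=np.arctan2(a[1],a[0]);print("len",np.linalg.norm(a),"yaw",yaw, "base edge yaw",np.arctan2(*(b2-b1)[[1,0]])+np.pi/2)
for q in[(258,143),(484,140),(478,327),(278,328)]:print(g(*q,.045).round(4))
print("round",g(339,422,.06),"sq",g(413,422,.06))
im=cv2.imread("pics/w1.png");hsv=cv2.cvtColor(im,cv2.COLOR_BGR2HSV)
m=cv2.inRange(hsv,(5,120,60),(20,255,255));m[:,:220]=0;m[:,300:]=0;m[250:]=0
c=max(cv2.findContours(m,0,2)[0],key=cv2.contourArea);print(cv2.minAreaRect(c))
print((cv2.approxPolyDP(c,2.5,True)[:,0]*1.5625).round().tolist())
```

```text
b1 [0.5669 0.0289 0.095 ]
b2 [0.6155 0.0183 0.095 ]
s1 [0.5858 0.095  0.095 ]
s2 [0.6305 0.0913 0.095 ]
len 0.07157448472656915 yaw 1.3317880729597382 base edge yaw 1.3565210389249942
[0.4877 0.1464 0.045 ]
[0.6541 0.1549 0.045 ]
[0.663  0.0071 0.045 ]
[ 4.958e-01 -1.000e-04  4.500e-02]
round [ 0.54837868 -0.07911654  0.06      ] sq [ 0.61200398 -0.07675055  0.06      ]
((261.547607421875, 167.6089630126953), (46.832366943359375, 89.13377380371094), 15.068489074707031)
[[398.0, 189.0], [383.0, 217.0], [358.0, 320.0], [422.0, 336.0], [453.0, 238.0], [445.0, 223.0], [450.0, 205.0]]
```

carry_out(
  moves=[100,0.25,0.63,-1,-0.053,100,0.25,0.63,-1,-0.053,100,0.25,0.63,-2,-0.053,100,0.25,0.63,-2,-0.053,100,0.25,0.63,-2,-0.053,100,0,0,-2.5,0,100,0,0,-2.5,0,100,0,0,-2.5,0,100,0,0,-2.5,0,100,0,0,-1,0],
)

```text
clock: 3.15
position: [0.6052, 0.092, 0.0684]
ee_rot: [-0.002, 0.785, 0.62, -0.002]
contact_force: [0.0, -0.7, 0.5]
width: 0.0851
```

carry_out(
  moves=[100,0,0,-1,0,100,0,0,-1,0,50,0,0,0,0,50,0,0,0,0,50,0,0,0,0,50,0,0,0,0,50,0,0,0,0,50,0,0,0,0,50,0,0,0,0,50,0,0,0,0],
)

```text
clock: 4.15
position: [0.6079, 0.0924, 0.0522]
ee_rot: [0.0, 0.785, 0.62, 0.001]
contact_force: [-1.1, 0.9, 5.0]
width: 0.0496
```

carry_out(
  moves=[40,0,0,0.5,0,40,0,0,0.5,0,40,0,0,1,0,40,0,0,1,0,40,0,0,1,0,40,0,0,1,0,40,0,0,1,0,40,0,0,1,0,40,0,0,1,0,40,0,0,0,0],
)

```text
clock: 5.15
position: [0.6085, 0.0923, 0.1333]
ee_rot: [0.001, 0.785, 0.62, 0.001]
contact_force: [-0.8, -0.6, -2.3]
width: 0.0496
```

Run:
```python
from h import *
st=manip.get_state(); print(st["position"],st["contact_force"],st["moment"],st["width"])
w=manip.get_image("wrist")
s=manip.get_image("side"); s2=s[130:290,150:360]
s2=cv2.resize(s2,(504,384),interpolation=cv2.INTER_CUBIC); w2=cv2.resize(w,(296,222))
o=np.zeros((384,800,3),np.uint8); o[:,:504]=s2; o[:222,504:]=w2
cv2.imwrite("pics/l1.png",o[...,::-1])
```

```text
[0.60854811 0.09231456 0.13329531] [-0.79820542 -0.58195368 -2.31918673] [ 0.05024454 -0.05561926 -0.0473711 ] 0.049636876979921016
```

View pics/l1.png

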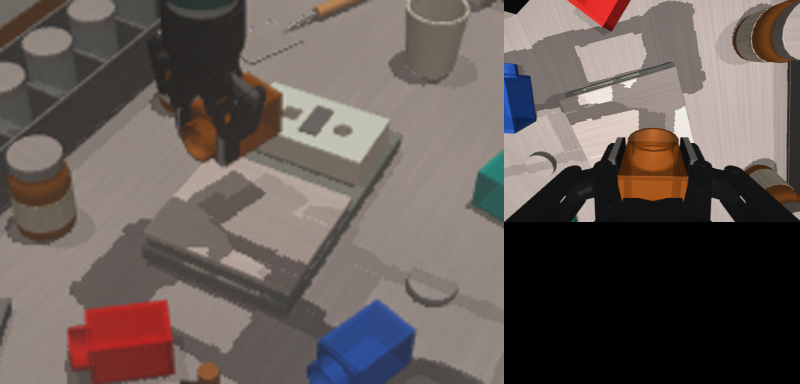

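The picture shows the jar gripped and lifted but still horizontal: friction in the pads holds it, so it didn't swing down. I'll ease the grip by commanding an opening just under the jar's width, so that it pivots under its own weight.

carry_out(
  moves=[50,0,0,-1,0,55,0,0,-1,0,56,0,0,-1,0,57,0,0,0,0,57,0,0,0,0,57.5,0,0,0,0,57.5,0,0,0,0,57.8,0,0,0,0,57.8,0,0,0,0,57.8,0,0,0,0],
)

```text
clock: 6.25
position: [0.6075, 0.0922, 0.1016]
ee_rot: [0.0, 0.785, 0.62, 0.0]
contact_force: [0.7, 0.5, -1.6]
width: 0.0494
```

```bash
cat >> h.py <<'E'
def blob(n="wrist"):
    im=manip.get_image(n); hsv=cv2.cvtColor(im,cv2.COLOR_RGB2HSV)
    m=cv2.inRange(hsv,(5,120,50),(20,255,255)); N,l,s,c=cv2.connectedComponentsWithStats(m)
    if n=="wrist": s[:,4]*=(np.abs(c[:,0]-256)<80)
    i=1+np.argmax(s[1:,4]); print(n,s[i],c[i].round(1)); return im
E
python3 - <<'E'
from h import *
blob(); st=manip.get_state(); print(st["width"],st["contact_force"],st["moment"])
im=cv2.imread("pics/l1.png")
E
```

```text
wrist [  196   221   123   128 12517] [256.9 288.4]
0.04977426610506395 [-0.85424314 -0.04561775 -2.13684698] [ 0.06682945  0.02452944 -0.03025149]
```

carry_out(
  moves=[58,0,0,0,0,58,0,0,0,0,58.1,0,0,0,0,58.2,0,0,0,0,58.2,0,0,0,0,58.3,0,0,0,0,58.3,0,0,0,0,58.4,0,0,0,0,58.4,0,0,0,0,58.4,0,0,0,0],
)

```text
clock: 7.3
position: [0.6074, 0.0923, 0.1013]
ee_rot: [0.0, 0.785, 0.62, 0.0]
contact_force: [-0.2, 0.2, -1.6]
width: 0.0496
```

Run:
```python
from h import *
blob(); st=manip.get_state(); print(st["width"],st["contact_force"],st["moment"])
```

```text
wrist [  196   221   124   128 12530] [256.9 288.5]
0.050064511785653194 [-0.29526746  1.13284296 -2.57343758] [ 0.03787849 -0.02507976  0.01461406]
```

carry_out(
  moves=[58.6,0,0,0,0,58.7,0,0,0,0,58.8,0,0,0,0,58.9,0,0,0,0,57,0,0,0,0,57,0,0,0,0,57,0,0,0,0,57,0,0,0,0,57,0,0,0,0,57,0,0,0,0],
)

```text
clock: 8.35
position: [0.6074, 0.0922, 0.1013]
ee_rot: [0.0, 0.785, 0.62, -0.0]
contact_force: [-0.8, 0.8, 0.2]
width: 0.0486
```

Run:
```python
from h import *
blob(); st=manip.get_state(); print(st["width"],st["contact_force"],st["moment"])
```

```text
wrist [  214   183    88   162 12594] [257.8 265.6]
0.04878066769571248 [0.62060479 0.76893974 0.26485975] [-0.02278883 -0.00626713 -0.01847329]
```

Run:
```python
from h import *
w=manip.get_image("wrist"); s=manip.get_image("side")[130:290,150:360]
o=np.zeros((384,800,3),np.uint8); o[:,:504]=cv2.resize(s,(504,384),interpolation=cv2.INTER_CUBIC); o[:222,504:]=cv2.resize(w,(296,222))
cv2.imwrite("pics/l2.png",o[...,::-1])
```

```text
(no output)
```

View pics/l2.png

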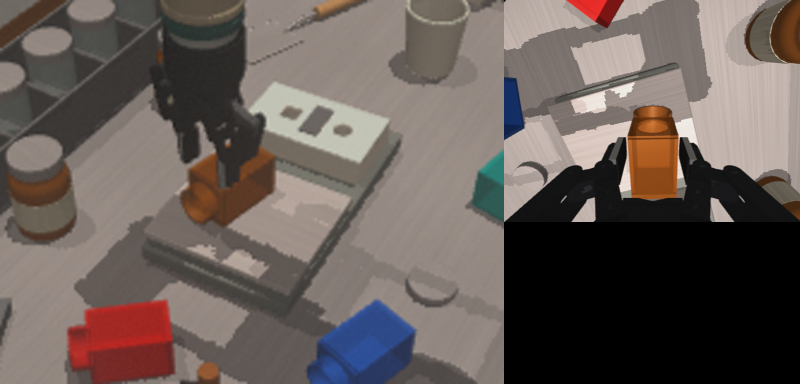

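It slipped straight down without pivoting and is lying flat on the plate again. I'll back off and re-measure, then take the round neck instead, where the contact is only a line and the lever arm is longer.

carry_out(
  moves=[100,0,0,0,0,100,0,0,0,0,100,0,0,0.5,0,100,0,0,2,0,100,0,-0.5,2.5,0,100,0,-0.5,2.5,0,100,0,-0.5,2.5,0,100,0,-0.5,2.5,0,100,0,0,2.5,0,100,0,0,0,0],
)

```text
clock: 9.5
position: [0.6095, 0.0721, 0.2558]
ee_rot: [0.003, 0.785, 0.62, 0.003]
contact_force: [0.5, 0.2, 0.2]
width: 0.0851
```

Run:
```python
from h import *
st=manip.get_state();print(st["position"],st["ee_rot"])
c=cam("wrist",st); im=manip.get_image("wrist")
m=cv2.inRange(cv2.cvtColor(im,cv2.COLOR_RGB2HSV),(5,120,50),(20,255,255)); N,l,s,ce=cv2.connectedComponentsWithStats(m)
for i in range(1,N):
    if s[i,4]>300 and abs(ce[i][0]-256)<90:
        cn=cv2.findContours((l==i).astype(np.uint8),0,2)[0][0]; print(s[i],cv2.minAreaRect(cn))
        for p in cv2.approxPolyDP(cn,2.5,True)[:,0]: print(p,onz(c,*p,.095).round(4))
cv2.imwrite("pics/w3.png",cv2.resize(im[60:340,120:400],(560,560),interpolation=cv2.INTER_CUBIC)[...,::-1])
```

```text
[0.6095285  0.07212514 0.25583485] [0.0026466  0.78489794 0.61961012 0.00339402]
[ 226  129   48   90 3917] ((249.5, 173.5), (89.0, 47.0), 90.0)
[232 131] [0.5942 0.121  0.095 ]
[232 142] [0.5914 0.1102 0.095 ]
[226 151] [0.5829 0.1026 0.095 ]
[230 218] [0.5673 0.0286 0.095 ]
[272 218] [0.613  0.0175 0.095 ]
[273 151] [0.6303 0.0912 0.095 ]
[267 141] [0.6266 0.1028 0.095 ]
[267 131] [0.6288 0.1127 0.095 ]
```

View pics/w3.png

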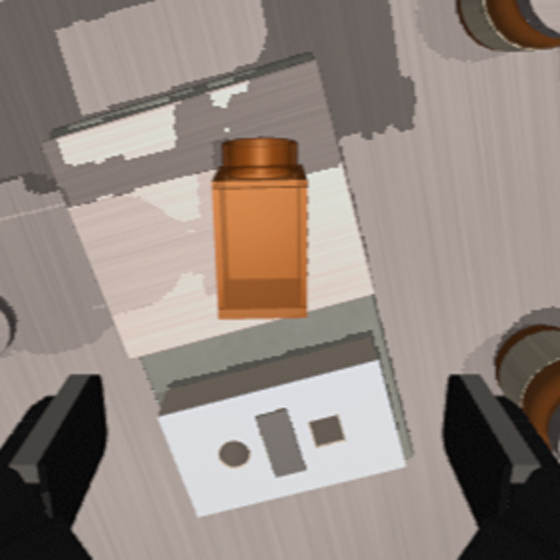

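carry_out(
  moves=[100,0.1,1.3,0,0,100,0.1,1.3,0,0,100,0.1,1.25,0,0,100,0,0,-2.5,0,100,0,0,-2.5,0,100,0,0,-2.5,0,100,0,0,-2.5,0,100,0,0,-2.5,0,100,0,0,-2.5,0,100,0,0,-2,0],
)

```text
clock: 10.55
position: [0.6092, 0.1121, 0.0789]
ee_rot: [-0.001, 0.784, 0.62, -0.001]
contact_force: [-0.4, -0.5, -0.0]
width: 0.0856
```

carry_out(
  moves=[100,0,0,-1,0,100,0,0,-1,0,40,0,0,0,0,40,0,0,0,0,40,0,0,0,0,40,0,0,0,0,40,0,0,0,0,40,0,0,0,0,40,0,0,0,0,40,0,0,0,0],
)

```text
clock: 11.55
position: [0.6113, 0.1109, 0.0626]
ee_rot: [0.001, 0.785, 0.62, 0.001]
contact_force: [0.4, 0.4, 5.8]
width: 0.0415
```

carry_out(
  moves=[40,0,0,0.5,0,40,0,0,0.5,0,40,0,0,1,0,40,0,0,1,0,40,0,0,1,0,40,0,0,1,0,40,0,0,0.5,0,40,0,0,0.5,0,40,0,0,0,0,40,0,0,0,0],
)

```text
clock: 12.55
position: [0.6102, 0.1107, 0.1212]
ee_rot: [-0.0, 0.785, 0.62, -0.0]
contact_force: [0.2, -0.1, -1.7]
width: 0.0417
```

Run:
```python
from h import *
st=manip.get_state(); print(st["position"],st["contact_force"],st["moment"],st["width"])
w=blob(); s=manip.get_image("side")[130:290,150:360]
o=np.zeros((384,800,3),np.uint8); o[:,:504]=cv2.resize(s,(504,384),interpolation=cv2.INTER_CUBIC); o[:222,504:]=cv2.resize(w,(296,222))
cv2.imwrite("pics/l3.png",o[...,::-1])
```

```text
[0.61016498 0.11074626 0.12116479] [ 0.17342322 -0.06328461 -1.74549033] [ 0.12999181 -0.02132355 -0.02671451] 0.04173455325945575
wrist [ 205  232  105  116 9423] [257.1 293.1]
```

View pics/l3.png

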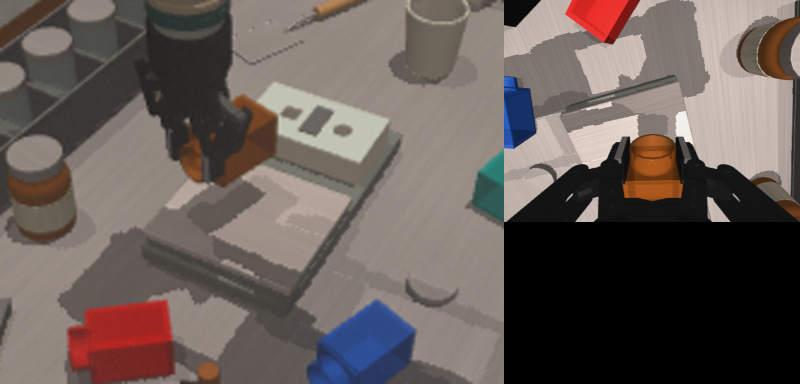

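Still horizontal at 20 N on the neck. Now I ease the grip in fine steps.

carry_out(
  moves=[47,0,0,0.5,0,48,0,0,0.5,0,48.5,0,0,0,0,48.7,0,0,0,0,48.8,0,0,0,0,48.9,0,0,0,0,48.9,0,0,0,0,49,0,0,0,0,49,0,0,0,0,49,0,0,0,0],
)

```text
clock: 13.65
position: [0.6104, 0.1108, 0.1313]
ee_rot: [0.0, 0.785, 0.62, -0.0]
contact_force: [0.2, -0.4, -2.2]
width: 0.042
```

Run:
```python
from h import *
blob(); st=manip.get_state(); print(st["width"],st["contact_force"],st["moment"])
```

```text
wrist [ 204  232  107  116 9465] [257.1 293.1]
0.04204947485035113 [ 0.08094288  0.31792731 -1.56655466] [ 0.06274666 -0.03086181  0.02636618]
```

carry_out(
  moves=[49.05,0,0,0,0,49.05,0,0,0,0,49.1,0,0,0,0,49.1,0,0,0,0,49.15,0,0,0,0,49.15,0,0,0,0,49.2,0,0,0,0,49.2,0,0,0,0,49.2,0,0,0,0,49.2,0,0,0,0],
)

```text
clock: 14.7
position: [0.6104, 0.1108, 0.1313]
ee_rot: [0.0, 0.785, 0.62, 0.0]
contact_force: [0.3, -0.5, -2.3]
width: 0.042
```

Run:
```python
from h import *
blob(); st=manip.get_state(); print(st["width"],st["contact_force"],st["moment"])
```

```text
wrist [ 209  219   97  109 8769] [257.1 275.3]
0.04214168394403222 [ 0.3725392  -0.31539214 -1.72723913] [ 0.01210908 -0.04232691 -0.00373425]
```

The sideways moment has dropped almost to zero while the weight is still held, so the jar has swung down under the grip. I tighten, move towards the plate centre and look.

carry_out(
  moves=[49.2,0,0,0,0,49.2,0,0,0,0,40,0,0,0,0,40,0,0,0,0,40,-0.5,-0.5,0.3,0,40,-0.5,-0.5,0.3,0,40,-0.5,-0.5,0.3,0,40,-0.5,-0.5,0.3,0,40,-0.5,-0.5,0.3,0,40,-0.5,-0.5,0,0],
)

```text
clock: 15.75
position: [0.5803, 0.0802, 0.1471]
ee_rot: [0.0, 0.785, 0.62, 0.001]
contact_force: [0.9, -0.7, -2.5]
width: 0.0415
```

Run:
```python
from h import *
st=manip.get_state(); print(st["position"],st["contact_force"],st["moment"],st["width"])
w=blob(); s=manip.get_image("side")[130:290,150:360]
o=np.zeros((384,800,3),np.uint8); o[:,:504]=cv2.resize(s,(504,384),interpolation=cv2.INTER_CUBIC); o[:222,504:]=cv2.resize(w,(296,222))
cv2.imwrite("pics/l4.png",o[...,::-1])
```

```text
[0.58025781 0.08023744 0.1470735 ] [ 0.9251366  -0.70103909 -2.52593007] [ 0.07756572 -0.08736807  0.03573293] 0.041484031670420037
wrist [ 210  219   96  110 8754] [257.  275.6]
```

View pics/l4.png

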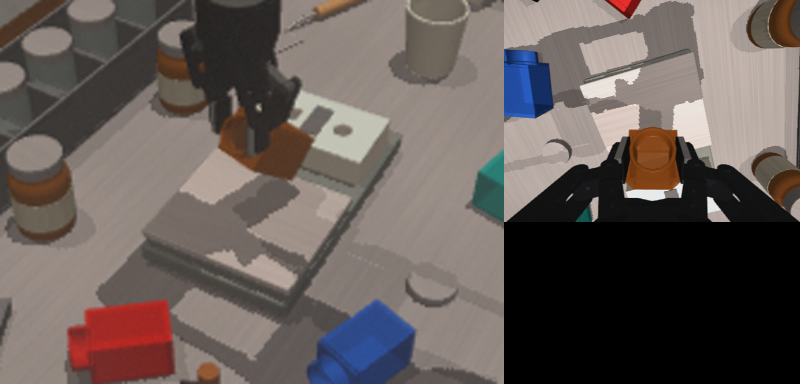

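The jar has turned most of the way: the mouth now points up and somewhat towards +y, at roughly 55-60°, with the jar still in the jaws. A little more easing, lower down.

carry_out(
  moves=[45,0,0,-0.5,0,48,0,0,-0.3,0,49,0,0,0,0,49.15,0,0,0,0,49.2,0,0,0,0,49.2,0,0,0,0,49.2,0,0,0,0,49.25,0,0,0,0,49.25,0,0,0,0,49.25,0,0,0,0],
)

```text
clock: 16.85
position: [0.5804, 0.0807, 0.1384]
ee_rot: [0.0, 0.785, 0.62, 0.0]
contact_force: [-0.3, 0.6, -1.8]
width: 0.0419
```

Run:
```python
from h import *
blob(); st=manip.get_state(); print(st["position"],st["width"],st["contact_force"],st["moment"])
```

```text
wrist [ 209  219   97  108 8752] [257.  275.2]
[0.58035639 0.08073826 0.13837049] 0.04228525988171025 [-0.5511583   0.75322594 -2.21047115] [ 0.08218048 -0.02145712  0.05640917]
```

carry_out(
  moves=[49.28,0,0,0,0,49.28,0,0,0,0,49.31,0,0,0,0,49.31,0,0,0,0,49.34,0,0,0,0,49.34,0,0,0,0,49.37,0,0,0,0,49.37,0,0,0,0,49.37,0,0,0,0,49,0,0,0,0],
)

```text
clock: 17.9
position: [0.5804, 0.0808, 0.1383]
ee_rot: [0.0, 0.785, 0.62, 0.0]
contact_force: [-0.3, 0.2, -1.6]
width: 0.0423
```

Run:
```python
from h import *
blob(); st=manip.get_state(); print(st["position"],st["width"],st["contact_force"],st["moment"])
```

```text
wrist [ 212  211   91   92 7622] [257.2 255.9]
[0.58036676 0.08075731 0.13832412] 0.04215065380948929 [-0.70587505  0.90047928 -1.76108314] [ 0.05630558 -0.01396893  0.01720245]
```

Turned further, so it should now be near upright. Lower slowly and watch the force.

carry_out(
  moves=[49,0,0,-0.3,0,49,0,0,-0.3,0,49,0,0,-0.2,0,49,0,0,-0.1,0,49,0,0,-0.1,0,49,0,0,-0.1,0,49,0,0,0,0,49,0,0,0,0,49,0,0,0,0,49,0,0,0,0],
)

```text
clock: 18.95
position: [0.5811, 0.0813, 0.129]
ee_rot: [0.0, 0.785, 0.62, 0.001]
contact_force: [-1.4, 0.8, 6.5]
width: 0.0423
```

Run:
```python
from h import *
st=manip.get_state(); print(st["position"],st["contact_force"],st["moment"],st["width"])
w=blob(); s=manip.get_image("side")[130:290,150:360]
o=np.zeros((384,800,3),np.uint8); o[:,:504]=cv2.resize(s,(504,384),interpolation=cv2.INTER_CUBIC); o[:222,504:]=cv2.resize(w,(296,222))
cv2.imwrite("pics/l5.png",o[...,::-1])
```

```text
[0.58105666 0.08125323 0.12899138] [-1.40658409  0.82651182  6.47524494] [ 0.27943914  0.36525396 -0.01135309] 0.04231848700493318
wrist [ 212  211   91   92 7630] [257.  256.4]
```

View pics/l5.png

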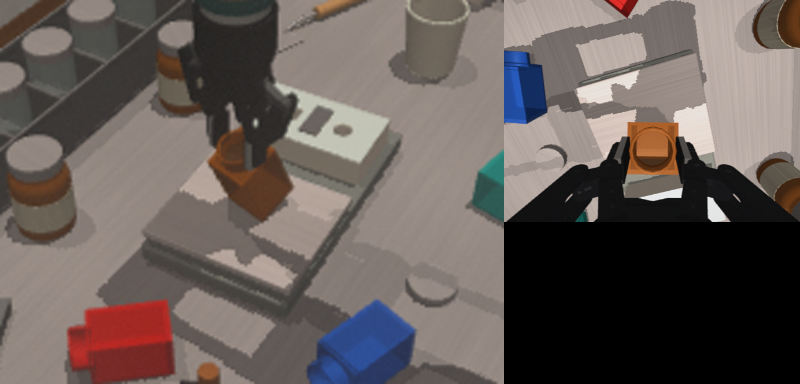

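The wrist view looks straight down the jar's bore, and that ray is about 30° off vertical, so the jar is at about 60° with its lower base edge touching (6.5 N). I'll shift it a little to +y, then drag the grip along an arc about that edge with the grip eased, which should bring it upright.

carry_out(
  moves=[49,0,0,0.6,0,49,0.3,1.2,0,0,49,0.3,1.2,0,0,49.2,0,0,-0.6,0,49.3,-0.18,-0.76,0.14,0,49.3,-0.18,-0.76,0.09,0,49.3,-0.18,-0.76,0.02,0,49.3,-0.18,-0.76,-0.05,0,49.3,0,0,0,0,49.3,0,0,0,0],
)

```text
clock: 20.05
position: [0.579, 0.074, 0.1291]
ee_rot: [-0.0, 0.785, 0.619, -0.0]
contact_force: [-0.4, 0.3, -2.3]
width: 0.0423
```

```bash
cat >> h.py <<'E'
def bore():
    # brightest bottom disc inside the mouth is hard; report neck ellipse via blob and force instead
    st=manip.get_state(); print(st["position"].round(4),st["contact_force"].round(1),st["width"].round(5)); return blob()
E
python3 - <<'E'
from h import *
im=bore(); cv2.imwrite("pics/w5.png",im[180:360,150:370][...,::-1])
E
```

```text
Traceback (most recent call last):
  File "h.py", line 27, in bore
    st=manip.get_state(); print(st["position"].round(4),st["contact_force"].round(1),st["width"].round(5)); return blob()
                                                                                     ^^^^^^^^^^^^^^^^^
AttributeError: 'float' object has no attribute 'round'
```

```bash
sed -i 's/st\["width"\].round(5)/st["width"]/' h.py
python3 - <<'E'
from h import *
im=bore(); blob("side"); cv2.imwrite("pics/w5.png",im[180:360,150:370][...,::-1])
E
```

```text
[0.579  0.074  0.1291] [-0.4  0.3 -2.3] 0.04234788216421598
wrist [ 212  201   91  104 8342] [256.9 251. ]
side [   0   86  232  178 2156] [105.8 179.9]
```

From the face edges in the wrist view I work out about 72° now, hanging just clear of the plate. I continue the drag with light downward pressing.

carry_out(
  moves=[49.3,0,0,-0.15,0,49.3,0,0,-0.15,0,49.35,-0.1,-0.4,0,0,49.35,-0.1,-0.4,0,0,49.35,-0.1,-0.4,-0.05,0,49.35,-0.1,-0.4,-0.05,0,49.35,-0.1,-0.4,-0.1,0,49.35,-0.1,-0.4,-0.1,0,49.35,0,0,0,0,49.35,0,0,0,0],
)

```text
clock: 21.15
position: [0.5734, 0.05, 0.1245]
ee_rot: [0.001, 0.785, 0.62, 0.0]
contact_force: [-2.3, -0.3, 6.8]
width: 0.042
```

Run:
```python
from h import *
im=bore(); cv2.imwrite("pics/w6.png",im[180:360,150:370][...,::-1])
```

```text
[0.5734 0.05   0.1245] [-2.3 -0.3  6.8] 0.041983750673532313
wrist [  211   172    94   131 10316] [257.  234.7]
```

The blob top is at row 172, against about 169 expected for upright. The jar is nearly vertical and pressed on the plate. I press a touch more, then open.

carry_out(
  moves=[49.35,0,0,-0.1,0,49.35,0,0,-0.1,0,49.35,0,0,0,0,49.6,0,0,0,0,50,0,0,0.1,0,51,0,0,0,0,53,0,0,0,0,60,0,0,0,0,75,0,0,0,0,90,0,0,0,0],
)

```text
clock: 22.2
position: [0.5732, 0.0504, 0.1221]
ee_rot: [-0.0, 0.785, 0.62, -0.0]
contact_force: [0.3, -0.5, 0.2]
width: 0.0764
```

carry_out(
  moves=[95,0,0,0,0,95,0,0,0,0,95,0,0,0.5,0,95,0,0,1.5,0,95,0,0,2.5,0,95,0,0,2.5,0,95,0,0,2.5,0,95,0,0,2.5,0,95,0,0,1,0,95,0,0,0,0],
)

```text
clock: 23.2
position: [0.574, 0.0504, 0.254]
ee_rot: [0.001, 0.785, 0.62, 0.001]
contact_force: [-0.4, 0.3, -0.2]
width: 0.0812
```

Run:
```python
from h import *
st=manip.get_state(); print(st["position"],st["contact_force"],st["width"])
w=blob(); s=manip.get_image("side")[130:290,150:360]
o=np.zeros((384,800,3),np.uint8); o[:,:504]=cv2.resize(s,(504,384),interpolation=cv2.INTER_CUBIC); o[:222,504:]=cv2.resize(w,(296,222))
cv2.imwrite("pics/w7.png",w[...,::-1]); cv2.imwrite("pics/l6.png",o[...,::-1])
```

```text
[0.57398413 0.05035857 0.2540209 ] [-0.3812942   0.33789832 -0.16778223] 0.08117806820853041
wrist [ 230  145   52   65 3120] [255.6 176.4]
```

View pics/l6.png

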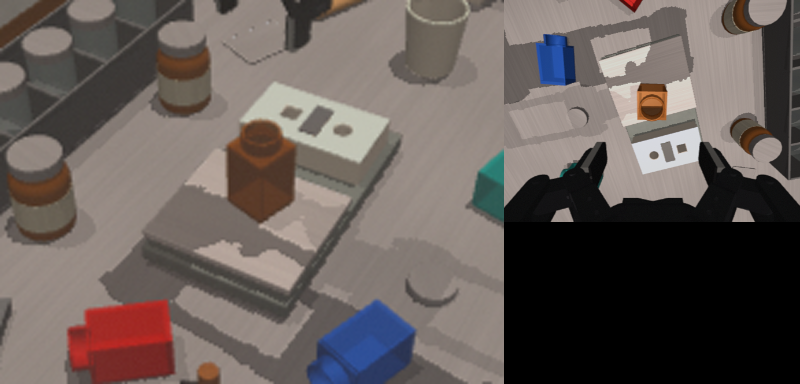

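The jar stands upright on the plate and is released. The pod holes show clearly. Next, the pin.

carry_out(
  moves=[60,-1.2,2.9,0,0,60,-1.2,2.9,0,0,60,-1.2,2.9,0,0,60,-1.2,2.9,0,0,60,-1.2,2.9,0,0,60,-1.2,2.9,0,0,60,-1.2,2.9,0,0,60,-1.2,2.9,0,0,60,-1.1,2.6,0,0,60,0,0,0,0],
)

```text
clock: 24.3
position: [0.4638, 0.3108, 0.2504]
ee_rot: [-0.001, 0.784, 0.621, -0.002]
contact_force: [-0.4, -0.1, 0.1]
width: 0.0514
```

Run:
```python
from h import *
# hole & jar from earlier shot w7 (pose recorded)
im=cv2.imread("pics/w7.png"); c7=cam("wrist",{"position":[.5740,.0504,.2540],"ee_rot":[0.001,0.785,0.62,0.001]})
hs=cv2.cvtColor(im,cv2.COLOR_BGR2HSV); g=hs[...,2]
pod=cv2.inRange(hs,(0,0,170),(180,45,255)); pod[:215]=0
cn=max(cv2.findContours(pod,0,2)[0],key=cv2.contourArea); f=np.zeros_like(pod); cv2.drawContours(f,[cn],-1,255,-1)
hole=cv2.bitwise_and(f,255-pod); N,l,s,ce=cv2.connectedComponentsWithStats(hole)
for i in range(1,N):
    if s[i,4]>30: print("hole",s[i],ce[i].round(1),onz(c7,*ce[i],.06).round(4))
st=manip.get_state(); print(st["position"],st["ee_rot"]); c=cam("wrist",st); im=manip.get_image("wrist"); cv2.imwrite("pics/w8.png",im[...,::-1])
hs=cv2.cvtColor(im,cv2.COLOR_RGB2HSV)
print("expect",proj(c,[.467,.308,.125]))
m=cv2.inRange(hs,(5,80,60),(20,255,255));N,l,s,ce=cv2.connectedComponentsWithStats(m)
for i in range(1,N):
    if s[i,4]>60: print("pin",s[i],ce[i].round(1),onz(c,*ce[i],.125).round(4))
```

```text
hole [271 244  25  37 571] [283.2 262.1] [ 0.5757 -0.0837  0.06  ]
hole [298 248  19  17 219] [307.  256.1] [ 0.6076 -0.0821  0.06  ]
hole [252 261  16  14 169] [259.  268.1] [ 0.5428 -0.0851  0.06  ]
[0.46382703 0.31083028 0.25036339] [-0.00126001  0.78364255  0.62120885 -0.00152778]
expect [263.65029606 184.1731711 ]
pin [295   0  56  18  65] [321.7   8.4] [0.5441 0.44   0.125 ]
pin [ 388    0   58   68 1546] [417.8  30.8] [0.6172 0.4064 0.125 ]
pin [250 162  19  30 462] [259.4 177. ] [0.4646 0.3158 0.125 ]
pin [476 188  36  40 286] [487.3 202.6] [0.6736 0.2408 0.125 ]
pin [504 214   8  31 169] [508.3 229.6] [0.6943 0.2063 0.125 ]
pin [474 334  37  17 245] [488.9 339.9] [0.6775 0.0668 0.125 ]
pin [360 343  40  41 780] [376.7 365.4] [0.5483 0.0567 0.125 ]
pin [500 363  12  17 111] [507.5 369.8] [0.6997 0.015  0.125 ]
```

The pin is under the tool at about (0.464, 0.310). Descend and grip.

carry_out(
  moves=[60,0,-0.1,-1,0,60,0,0,-2,0,60,0,0,-2,0,60,0,0,-2,0,60,0,0,-2,0,60,0,0,-2,0,60,0,0,-2,0,60,0,0,-2,0,60,0,0,-1.5,0,60,0,0,-0.5,0],
  squeeze=60,
)

```text
clock: 25.35
position: [0.4649, 0.3051, 0.0796]
ee_rot: [-0.0, 0.785, 0.619, -0.003]
contact_force: [0.5, -0.7, 0.3]
width: 0.0512
```

carry_out(
  moves=[60,0,0,0,0,0,0,0,0,0,0,0,0,0,0,0,0,0,0,0,0,0,0,0,0,0,0,0,0,0,0,0,0,0,0,0,0,0,0,0,0,0,0,0,0,0,0,0,0,0],
)

```text
clock: 26.35
position: [0.4666, 0.3075, 0.083]
ee_rot: [0.0, 0.785, 0.62, 0.001]
contact_force: [-0.7, -1.1, 5.1]
width: 0.0167
```

carry_out(
  moves=[0,0,0,0.5,0,0,0,0,1,0,0,0,0,1.5,0,0,0,0,2,0,0,0,0,2,0,0,0,0,2,0,0,0,0,2,0,0,0,0,2,0,0,0,0,2,0,0,0,0,1,0],
)

```text
clock: 27.35
position: [0.4667, 0.3077, 0.2445]
ee_rot: [0.0, 0.785, 0.62, 0.001]
contact_force: [0.1, -0.4, 0.4]
width: 0.0166
```

carry_out(
  moves=[0,0.3,-1.5,0,0,0,0.5,-2.5,0,0,0,0.5,-2.5,0,0,0,0.5,-2.5,0,0,0,0.5,-2.5,0,0,0,0.5,-2.5,0,0,0,0.5,-2.5,0,0,0,0.5,-2.5,0,0,0,0.5,-2.5,0,0,0,0.3,-1.5,0,0],
)

```text
clock: 28.35
position: [0.5114, 0.0748, 0.2411]
ee_rot: [-0.0, 0.785, 0.619, -0.001]
contact_force: [-0.0, 0.3, -0.9]
width: 0.0164
```

carry_out(
  moves=[0,0.3,-1.5,0,0,0,0.4,-2,0,0,0,0.5,-2.5,0,0,0,0.5,-2.5,0,0,0,0.5,-2.5,0,0,0,0.5,-2.5,0,0,0,0.5,-1.5,0,0,0,0,-1,0,0,0,0,0,0,0,0,0,0,0,0],
)

```text
clock: 29.35
position: [0.5438, -0.0819, 0.2422]
ee_rot: [-0.001, 0.785, 0.62, 0.0]
contact_force: [-0.0, -0.7, -1.3]
width: 0.0165
```

carry_out(
  moves=[0,0,0,-1,0,0,0,0,-1.5,0,0,0,0,-1.5,0,0,0,0,-1.5,0,0,0,0,-1.5,0,0,0,0,-1,0,0,0,0,-0.5,0,0,0,0,0,0,0,0,0,0,0,0,0,0,0,0],
)

```text
clock: 30.35
position: [0.5447, -0.0827, 0.1581]
ee_rot: [0.001, 0.785, 0.62, 0.0]
contact_force: [0.7, -0.1, -0.2]
width: 0.0171
```

Run:
```python
from h import *
st=manip.get_state(); print(st["position"],st["ee_rot"],st["contact_force"])
w=manip.get_image("wrist"); s=manip.get_image("side"); e=manip.get_image("scene")
for n,i in(("w9",w),("s9",s),("e9",e)): cv2.imwrite(f"pics/{n}.png",i[...,::-1])
p=st["position"]; t=p+[0,0,-.078]
for n in("wrist","side","scene"): c=cam(n,st); print(n,"tip",proj(c,t),"hole",proj(c,[.545,-.083,.06]))
S=lambda i,u,v,k:cv2.resize(i[v:v+k,u:u+k],(400,400),interpolation=cv2.INTER_CUBIC)
o=np.hstack([S(s,240,120,100),S(e,180,120,100)]); o=np.vstack([o,np.zeros((200,800,3),np.uint8)]); o[400:,:267]=cv2.resize(w,(267,200)); o[400:,280:680]=cv2.resize(w[180:330,106:406],(400,200),interpolation=cv2.INTER_CUBIC)
cv2.imwrite("pics/o9.png",o[...,::-1])
```

```text
[ 0.54470747 -0.08270423  0.1580617 ] [6.39977492e-04 7.84797346e-01 6.19751946e-01 4.90467896e-04] [ 0.7115965  -0.07687966 -0.23465545]
wrist tip [259.41029857 199.47249339] hole [259.63014281 191.65859624]
side tip [292.22210278 178.49731086] hole [291.70764756 184.18667286]
scene tip [236.04214768 177.31433167] hole [236.06838987 182.01540736]
```

View pics/o9.png

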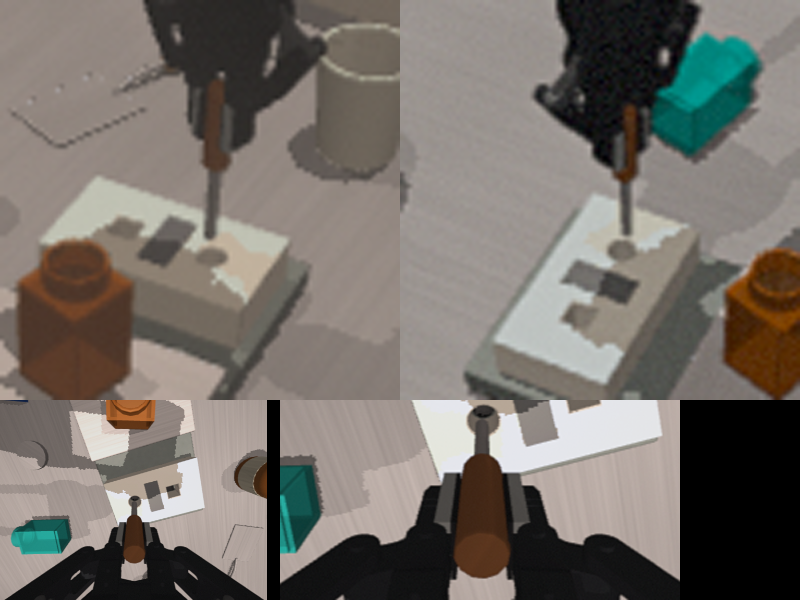

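Close up, the shaft tip is at (292.3,179.5) in the side view and (236.5,178.3) in the scene view. The hole mouth is at (293,184.3) and (235.5,182.3), so they are nearly in line. I compute the remaining offset.

Run:
```python
from h import *
for n,t,h in(("side",(292.3,179.5),(293,184.3)),("scene",(236.5,178.3),(235.5,182.3))):
    c=cam(n)
    for z in(.078,.08): print(n,(onz(c,*h,.06)-onz(c,*t,z)).round(4),onz(c,*h,.06).round(4))
# wrist: hole rim by dark/contrast
w=cv2.imread("pics/w9.png"); g=cv2.cvtColor(w,cv2.COLOR_BGR2GRAY); print(g[184:206:1,244:275:2])
```

```text
side [-0.0018 -0.003  -0.018 ] [ 0.5418 -0.0844  0.06  ]
side [-0.0008 -0.0053 -0.02  ] [ 0.5418 -0.0844  0.06  ]
scene [ 0.0009 -0.0032 -0.018 ] [ 0.5467 -0.0839  0.06  ]
scene [-0.0006 -0.0041 -0.02  ] [ 0.5467 -0.0839  0.06  ]
[[230 231 229 176 153  99  68  61  66  97 150 169 171 170 169 169]
 [230 230 232 200 133  61  52  52  51  51  78 149 169 170 169 169]
 [230 231 231 181  62  53  54  52  51  48  44  96 160 170 170 169]
 [230 231 225 114  34  53  50  52  51  49  42  61 141 169 170 170]
 [230 231 190  65  35  50  48  51  48  46  43  60 118 168 168 168]
 [230 229 140  66  38  48  46  47  46  45  43  73 105 168 178 173]
 [230 218 109  76  45  32  17  45  43  39  43  82 102 211 231 204]
 [229 194  95  90  59  22  14  31  18  24  63  91  95 194 233 209]
 [230 167  92  97  85  56  21  22  24  61  93  99  94 137 231 230]
 [230 158  92  98 101  87  58  58  69  88 101  99  92 122 229 230]
 [230 158  93  99 101 100  80  76  98 103 101  98  93 167 230 230]
 [229 152  92  98 101  81  70  72  86 102 101  98  92 149 229 230]
 [230 159  95  99  94  67  70  72  73  95 101  98  93 160 229 230]
 [229 167  95  98  88  64  70  73  71  93 101  99  93 162 229 230]
 [230 176  95  99  86  65  69  73  71  89 101  98  94 169 231 230]
 [229 201 101  98  83  66  69  72  72  86 102  97  96 178 230 230]
 [230 214 124  99  84  65  69  74  71  80 100  99 111 212 230 230]
 [229 223 160  98  84  66  70  74  72  80 101  96 122 222 229 230]
 [229 229 195 107  82  66  70  74  71  80 100 103 187 227 229 230]
 [229 230 215 149  82  66  69  74  71  80 100 132 215 230 229 230]
 [228 229 226 192 106  66  70  73  71  80 125 170 224 229 230 230]
 [228 229 230 220 104  65  69  72  71  90 176 215 230 229 230 230]]
```

carry_out(
  moves=[0,-0.1,-0.2,0,0,0,0,-0.2,0,0,0,0,0,-0.5,0,0,0,0,-0.5,0,0,0,0,-0.5,0,0,0,0,-0.5,0,0,0,0,-0.5,0,0,0,0,-0.5,0,0,0,0,0,0,0,0,0,0,0],
  squeeze=80,
)

```text
clock: 31.5
position: [0.5432, -0.0866, 0.1272]
ee_rot: [-0.0, 0.785, 0.62, -0.0]
contact_force: [0.6, 0.5, 0.1]
width: 0.0163
```

Run:
```python
from h import *
st=manip.get_state(); print(st["position"],st["contact_force"],st["moment"])
w=manip.get_image("wrist"); s=manip.get_image("side"); e=manip.get_image("scene")
S=lambda i,u,v,k:cv2.resize(i[v:v+k,u:u+k],(400,400),interpolation=cv2.INTER_CUBIC)
o=np.hstack([S(s,260,140,70),S(e,200,150,70)])
cv2.imwrite("pics/o10.png",o[...,::-1])
```

```text
[ 0.54316015 -0.08660841  0.12719702] [0.63217718 0.49384704 0.07894577] [ 0.04684403 -0.00138885 -0.05272976]
```

View pics/o10.png

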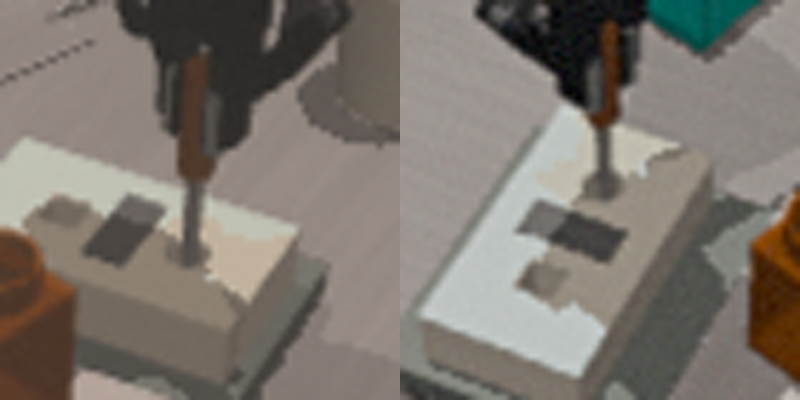

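The tip is inside the round hole in both views, with no side force. Continue down.

carry_out(
  moves=[0,0,0,-0.4,0,0,0,0,-0.4,0,0,0,0,-0.3,0,0,0,0,-0.2,0,0,0,0,-0.2,0,0,0,0,-0.2,0,0,0,0,-0.1,0,0,0,0,0,0,0,0,0,0,0,0,0,0,0,0],
)

```text
clock: 32.65
position: [0.5432, -0.0866, 0.1095]
ee_rot: [0.0, 0.785, 0.62, 0.0]
contact_force: [-0.0, 0.8, 0.4]
width: 0.0163
```

carry_out(
  moves=[0,0,0,-0.1,0,0,0,0,-0.1,0,0,0,0,-0.1,0,0,0,0,-0.1,0,0,0,0,0,0,0,0,0,0,0,0,0,0,0,0,0,0,0,0,0,0,0,0,0,0,0,0,0,0,0],
)

```text
clock: 33.65
position: [0.5432, -0.0867, 0.1054]
ee_rot: [0.0, 0.785, 0.62, 0.0]
contact_force: [-0.1, -0.5, 3.4]
width: 0.0159
```

carry_out(
  moves=[0,0,0,-0.1,0,0,0,0,-0.1,0,0,0,0,0,0,0,0,0,0,0,0,0,0,0,0,0,0,0,0,0,0,0,0,0,0,0,0,0,0,0,0,0,0,0,0,0,0,0,0,0],
)

```text
clock: 34.65
position: [0.5433, -0.0867, 0.104]
ee_rot: [0.0, 0.785, 0.62, 0.0]
contact_force: [-2.4, 1.0, 8.1]
width: 0.0163
```

carry_out(
  moves=[0,0,0,-0.1,0,0,0,0,-0.1,0,0,0,0,0,0,0,0,0,0,0,0,0,0,0,0,0,0,0,0,0,0,0,0,0,0,0,0,0,0,0,0,0,0,0,0,0,0,0,0,0],
)

```text
clock: 35.65
position: [0.5436, -0.0867, 0.1039]
ee_rot: [0.001, 0.785, 0.62, 0.001]
contact_force: [-4.6, -0.0, 19.2]
width: 0.0161
```

carry_out(
  moves=[0,0,0,-0.1,0,0,0,0,-0.1,0,0,0,0,0,0,0,0,0,0,0,0,0,0,0,0,0,0,0,0,0,0,0,0,0,0,0,0,0,0,0,0,0,0,0,0,0,0,0,0,0],
)

```text
clock: 36.65
position: [0.5438, -0.0868, 0.1038]
ee_rot: [0.001, 0.785, 0.62, 0.001]
contact_force: [-6.3, 1.6, 29.8]
width: 0.0163
```

The force climbs 11 N per 2 mm with no further travel, so this is the hard stop. I back the push off slightly and check the jar and bystanders numerically.

carry_out(
  moves=[0,0,0,0.15,0,0,0,0,0,0,0,0,0,0,0,0,0,0,0,0,0,0,0,0,0,0,0,0,0,0,0,0,0,0,0,0,0,0,0,0,0,0,0,0,0,0,0,0,0,0],
)

```text
clock: 37.65
position: [0.5436, -0.0867, 0.1039]
ee_rot: [0.001, 0.785, 0.62, 0.001]
contact_force: [-5.6, 0.8, 21.8]
width: 0.0162
```

Run:
```python
from h import *
st=manip.get_state(); print(st["position"],st["contact_force"],st["width"])
for n,f,box in(("side","s9",(200,150,276,240)),("scene","e9",(350,160,420,240))):
    a=manip.get_image(n)[...,::-1]; b=cv2.imread(f"pics/{f}.png")
    for t,im in(("now",a),("before",b)):
        m=cv2.inRange(cv2.cvtColor(im,cv2.COLOR_BGR2HSV),(5,150,40),(18,255,255)); N,l,s,ce=cv2.connectedComponentsWithStats(m)
        print(n,t,[(s[i].tolist(),ce[i].round(1).tolist()) for i in range(1,N) if s[i,4]>150 and s[i,1]>100])
    o=cv2.imread(f"pics/{n}0.png")
    d=cv2.absdiff(a,o).max(2)>60; N,l,s,ce=cv2.connectedComponentsWithStats(cv2.morphologyEx(d.astype(np.uint8),cv2.MORPH_OPEN,np.ones((3,3))))
    print("changed vs start",[s[i].tolist() for i in range(1,N) if s[i,4]>40])
```

```text
[ 0.54361413 -0.08674502  0.10385136] [-5.58818759  0.79418678 21.76508826] 0.01617467828202424
side now []
side before []
changed vs start [[453, 5, 20, 28, 243], [288, 7, 40, 17, 418], [340, 7, 17, 5, 68], [387, 10, 16, 12, 96], [295, 34, 41, 25, 486], [285, 80, 6, 22, 102], [300, 109, 14, 6, 58], [275, 115, 38, 22, 393], [412, 122, 50, 143, 1893], [278, 127, 39, 55, 1097], [470, 179, 15, 18, 159], [255, 180, 18, 7, 93], [277, 180, 26, 16, 165], [227, 193, 21, 33, 455], [254, 199, 20, 24, 228], [460, 209, 11, 18, 132], [392, 216, 53, 109, 2326], [473, 233, 25, 26, 415], [233, 282, 8, 7, 54], [479, 313, 33, 19, 329], [430, 328, 81, 56, 2971], [467, 331, 39, 22, 305]]
scene now [([261, 182, 27, 38, 707], [273.6, 199.9]), ([173, 234, 25, 18, 183], [186.3, 245.4]), ([264, 282, 26, 18, 177], [275.8, 293.1])]
scene before [([261, 182, 26, 38, 706], [273.7, 199.9]), ([173, 234, 25, 18, 183], [186.3, 245.5]), ([264, 281, 26, 19, 180], [275.8, 293.0])]
changed vs start [[229, 0, 23, 25, 155], [267, 9, 21, 25, 124], [225, 25, 9, 7, 45], [199, 41, 67, 80, 1982], [350, 61, 8, 10, 51], [350, 67, 57, 67, 2123], [335, 85, 15, 14, 122], [308, 102, 41, 40, 1197], [218, 122, 35, 58, 1199], [261, 182, 28, 24, 373], [380, 198, 8, 7, 44], [255, 201, 38, 33, 545]]
```

The jar blob hasn't moved (same centroid as when it was standing). Jar_b and jar_c are in place, the button is at its stop with 22 N on it, and the pin is held. Handing in.

```bash
python3 -c "
from rig import manip
print(manip.get_state()['clock'],manip.sign_off())"
```

```text
the job is handed in; nothing more can be done
37.75 None
```

I handed the job in at 37.75 s. At that point the jar was standing upright and released on the plate, and the arm was still gripping the pin and holding the tare button down.

**Jar:** My first grip, on the jar's body, did not let it pivot. When I eased the grip, it slipped out and dropped a few cm, landing flat on the plate again. I then gripped the neck, eased the grip in fine steps so the jar swung down, and brought it upright by dragging it about its base edge. The view after release showed it standing on the plate.

**Button:** I lifted the pin from its stand, and both fixed views showed its tip inside the round hole. The spring took hold at a tool height of about 0.109 m and travel stopped at 0.104 m. Pressing further raised the force to 30 N without movement, so I take that as the hard stop. I then eased the push to about 22 N and left it there, with the grip set to 80 N.

**Last checks:**
- In the scene view, the jar, jar_b and jar_c were in the same place as before the press.
- The same check in the side view found no blobs because its filter was wrong, so it says nothing about the jar.
- I did not check the other things on the table one by one. The comparison with the start pictures also picked up the arm, the pin and moved shadows.
- There was a side force of about 5.6 N on the tool at the end.
- The button's travel of about 5 to 6 mm is inferred from force and tool height, because the button itself could not be seen. I never touched the square-hole button.

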